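# Swap a mirror mount into the locating corner and hold it there

### The arm

A 6-joint arm with a two-finger parallel gripper is mounted at the origin on a cart in front of the work surface, level with it; the furniture and walls round the work are solid. World frame = base frame: x ahead of the robot, y to its left, z up, the work surface at z = 0. Lengths are in m, angles in rad, forces in N, time in s.
With the tool pointing down it reaches from about 0.35 to 0.875 m from the base axis. Payload 4.2 kg.
Tool frame: the origin (TCP) lies at the very end of the fingers, on their centre line; the grasp point (between the pads) lies env.grasp_offset behind it (env.grasp_offset is the distance from the TCP to the grasp point, in m); z points along the fingers, y is the line along which they close (so a half turn about z gives the same grasp; the last joint's range is limited). The gripper opens to 85 mm and grips with 20 to 120 N. Pads are 22 mm wide; open, the fingers measure 114 mm over their backs; the gripper's body (76 mm by 85 mm) begins 54 mm behind the grasp point. The pads swing forward as they close: fully open they stand 13 mm farther back than shut.
Start: joints at [-0.929, 0.385, 0.008, 0, -1.194, -0.259], TCP at [0.233, -0.58, 0.231] pointing down, gripper open.
Joint ranges: [-3.14, 3.14], [-1.21, 2.06], [-1.07, 1.41], [-3.16, 2.05], [-2.99, -0.16], [-3.1, 3.1]. Speed limits (rad/s): [2.79, 2.79, 3.14, 3.14, 3.14, 3.14].

### API

Orientations are given as a rotation vector (axis times angle).
In Python, from rig import env gives the robot as it stands. The module is installed in compiled form; this text tells all that it offers.
- The arm moves only by the tool jog_arm, never from a script. Its arguments are lists of equal length, an entry for each row: "linear": the shift along the tool's x, y, z in cm, a list of three; "roll": the turn about the tool's z in degrees; "jaw": the opening, from 0 (shut) to 1 (fully open). In form: {"linear": [[tx, ty, tz], ...], "roll": [roll, ...], "jaw": [jaw, ...]}. A call has 1 to 10 rows; each row is the pose to reach, as a shift and turn from the pose commanded when the call began, along the tool's axes at that moment; what a row does not reach only later rows make up. A row lasts 1/8 s, in which the tool goes at most 62.5 mm and 10.7 degrees, less where a joint would pass 70% of its speed; a pose out of reach is approached as far as the arm can. A call with a gripper value outside its range is refused whole. The fingers move at their own pace and stop on an object; "force" is the grip in N (left out, the last holds). Time passes only in rows, so rows that repeat a pose let the fingers close. It gives the time, the measured TCP pose, the force, the opening and the grip force at its end, in the units of the state.
- env.state(): the state, without advancing time (a new reading comes with each control period).
- env.capture(name): name is "side" or "top" or "wrist"; returns a dict with "img" (480x640x3 uint8, red, green, blue), "fov_y" (degrees; the focal length in pixels is half the picture's height over the tangent of half this angle, whatever the lens; pixels are square), "cx", "cy" (the principal point, pixels), "k1" (the pictures are not rectified: a ray, as slopes to the right and down, at radius r is drawn at 1 + k1 r^2 times it, then the intrinsics apply), "rvec" (rotation vector, rad) and "tvec" (3), from world to camera coordinates, as OpenCV has them. Camera axes: x right, y down, z forward; pixel columns grow to the right and rows downward; lengths in m; the calibration is good to about 2 mm. A picture is of the moment at which its call begins. There is no depth.
- env.close_job(): hands the job in; it is judged then, once.
Trained networks look in the newest picture that a camera, given by its name, has taken for a name from the list of things; names that differ only in an ending like _2 or _b are one class to them, and where a whole thing is asked for, a point or a joint stands for the part that bears it (a point fixed in the world has none). Each returns a list of dicts, best first, with "confidence" (0 to 1); they miss things now and then, are a little off and sometimes report something else, mostly with a low value. They report only what shows in the picture. A call takes as long as a camera call.
- env.find_in(camera, query): "position" ([x, y, z] in m, in world coordinates, good to about 4 mm: the middle of the surface that is visible of it).
The state is a dict: "time_s": time; "joint_pos": joint angles; "joint_velocities": joint speeds; "effort": joint torques, N m; "eef_pos": TCP position; "eef_rot": TCP orientation; "ft_force": force on the tool from outside, world axes, zero at the start; "torque": the same for the moment, N m; "finger_gap": opening from 0.0 (shut) to 1.0 (fully open); "gripper_force": force on a finger pad.
Only numpy, scipy, OpenCV 4.12 (cv2) and the standard library are available. Lean on these libraries where they do the work, as an engineer would, in place of code of your own. Each camera call takes 0.05 s, during which the arm holds its last target. There are 200 camera calls.

### The job

The empty post holder is standing in the locating corner of the aluminium plate: lift it out and stand it upright on the table, off the plate. Then set the mirror mount on the plate with its mirror towards the hooked fence, slide its base under the hook and press it snugly into the corner, so that it sits flat and square and bears on both fences at once. Do not ram it and do not disturb the other things; finish while still holding it pressed into the corner, so that I can fit the clamping fork.

Things in the scene. Friction and masses are not known exactly. Their poses are not given: they have to be found in the camera images.
- corner_plate: locating plate of bare aluminium, bolted to the table, 120 x 120 x 10 mm. Origin at the centre of its underside, z up; top face at z = 10 mm. Two steel fences stand on it and form the locating corner at its +x, +y side. At the start only the post holder stands on it
- hook_fence: steel fence along the plate's +x edge, fixed to the plate, same frame as the plate: face looks to -x, at x = 40 mm, from y = -50 to 34 mm. A hook (strip 4 mm thick) along its top overhangs the face by 3.5 mm; its underside is 12.5 mm, its top 16.5 mm above the plate's top face, so the mount's 10 mm base slides under it when flat on the plate
- side_fence: plain steel fence along the plate's +y edge, fixed to the plate, same frame as the plate: face looks to -y, at y = 40 mm, from x = -50 to 34 mm; 12 mm high above the plate's top face, no hook
- seat_corner (a point): the point of the plate's top face where the two fence faces would meet: (40, 40, 10) mm in the plate's frame, same axes. The fences end 6 mm short of it, leaving an open relief
- mirror_mount: black mirror mount, loose, 0.13 to 0.22 kg, standing. Origin at its underside, z up, mirror looks to its -x. Base 10 mm thick, x -25 to 13, y -25 to 25 mm; on it two upright plates, z 10 to 60, y -25 to 25, together x -20 to 7 mm: grasp across their 50 mm width. Adjuster knobs stick out behind to x = 25 mm. In the corner it is turned half round from the plate (its -x along the plate's +x)
- mount_corner (a point): bottom corner of the mirror mount's base at its front (mirror) and its -y side: (-25, -25, 0) mm in the mount's frame, same axes. Home when it coincides with seat_corner: front edge of the base on the hooked fence, -y side on the side fence, mount's origin 25 mm from both fence faces
- post_holder: black post holder, loose, 0.09 kg: an upright cylinder 31 mm in diameter and 50 mm high whose axis is at x = 6 mm in its own frame, origin at its underside; a thumb screw sticks out at about mid-height to x = -22 mm. Grasp it across y. At the start it stands on the plate in the corner with the thumb screw pointing roughly away from the corner
- fork_clamp: bystander: black slotted clamping fork, 24 x 68 x 10 mm, lying on the table, origin at the centre of its underside, long along y
- ball_driver: bystander: slim black-handled hex driver, 21 x 181 x 23 mm, lying on the table, origin at the middle, long along y
- rubber_puck: bystander: black ribbed lens cap, 48 mm in diameter, 20 mm high, lying on the table, origin at the centre of its underside
- vial_2: bystander: white-labelled glass vial with a black cap, 22 mm in diameter, 52 mm high, standing on the table, origin at the centre of its underside
- screw_tin: bystander: round metal tin, 59 mm in diameter, 23 mm high, on the table, origin at the centre of its underside

How it is judged:
By the outcome, as a careful person would: the job done as asked, in the order asked, and still so for the second after the job is handed in, while the arm keeps its last pose, push and grip.
It also fails if it takes over 72 s, if anything falls off the work surface, if the arm or the gripper's body presses on something with over 40 N, if the wrist force passes 120 N, or if a joint passes its speed limit or range.

## Working session

There is one attempt and no reset: what is moved stays moved. The work goes in short steps, Python scripts to look and compute and a tool call to move; the robot and the scene stay as the last step left them, time stands still between calls to the robot, and variables do not carry over. Pictures are saved under pics/ and viewed, at most 10 in all, crops included, and the job is handed in when it is done.

Besides the shell and the picture viewer there is one more tool, called by a JSON object that holds its "op" and its "data". jog_arm: Moves the arm, as the interface text tells. Its arguments: {"type":"object","properties":{"linear":{"type":"array"},"roll":{"type":"array"},"jaw":{"type":"array"},"force":{"type":"number"}},"required":["linear","roll","jaw"]}

```bash
mkdir -p pics; cat > h.py <<'E'
import numpy as np, cv2
from rig import env
def cap(n,f=None):
    c=env.capture(n)
    if f: cv2.imwrite('pics/'+f,c['img'][:,:,::-1])
    c['f']=240/np.tan(np.radians(c['fov_y'])/2)
    c['R']=cv2.Rodrigues(np.array(c['rvec'],float))[0]; c['t']=np.array(c['tvec'],float)
    return c
def ray(c,uv):
    d=(np.array(uv,float)-[c['cx'],c['cy']])/c['f']; s=d.copy()
    for _ in range(30): s=d/(1+c['k1']*(s@s))
    o=-c['R'].T@c['t']; v=c['R'].T@np.array([s[0],s[1],1]); return o,v/np.linalg.norm(v)
def atz(c,uv,z):
    o,v=ray(c,uv); return o+v*(z-o[2])/v[2]
def proj(c,P):
    p=c['R']@np.array(P,float)+c['t']; s=p[:2]/p[2]; s=s*(1+c['k1']*(s@s)); return s*c['f']+[c['cx'],c['cy']]
def tri(a,ua,b,ub):
    o1,v1=ray(a,ua);o2,v2=ray(b,ub)
    A=np.c_[v1,-v2]; s=np.linalg.lstsq(A,o2-o1,rcond=None)[0]
    p,q=o1+s[0]*v1,o2+s[1]*v2; return (p+q)/2,np.linalg.norm(p-q)
E
python3 - <<'E'
from h import *
np.set_printoptions(precision=4,suppress=True)
t=cap('top','top0.png'); s=cap('side','side0.png')
print(env.grasp_offset,env.state())
for n in ['corner_plate','hook_fence','side_fence','seat_corner','mirror_mount','mount_corner','post_holder','fork_clamp','ball_driver','rubber_puck','vial_2','screw_tin']:
  for c in ('top','side'):
    r=env.find_in(c,n)[:2]; print(n,c,[(np.array(x['position']).round(4).tolist(),round(x['confidence'],2)) for x in r])
for c in (t,s): print(-c['R'].T@c['t'],c['f'])
E
```

```text
0.0187 {'time_s': 0.1, 'joint_pos': array([-0.9294,  0.3855,  0.0067, -0.0005, -1.194 , -0.2586]), 'joint_velocities': array([-0.0001, -0.0027,  0.0036,  0.002 ,  0.0023,  0.0022]), 'effort': array([ -0.0006, -39.3319,  18.893 ,   4.1979,  -0.0026,   0.    ]), 'eef_pos': array([ 0.2333, -0.5793,  0.2303]), 'eef_rot': array([ 0.5973, -3.0838, -0.003 ]), 'ft_force': array([ 0.5051,  0.0597, -0.6265]), 'torque': array([ 0.0151, -0.0191, -0.0112]), 'gripper_force': 0.0, 'finger_gap': 0.9986657743549815}
corner_plate top [([0.4379, -0.2386, 0.007], 0.89)]
corner_plate side [([0.4322, -0.2095, 0.0094], 0.93)]
hook_fence top [([0.4869, -0.237, 0.028], 0.52)]
hook_fence side []
side_fence top [([0.4221, -0.1933, 0.0221], 0.73)]
side_fence side [([0.429, -0.1937, 0.0212], 0.54)]
seat_corner top []
seat_corner side [([0.4339, -0.2068, 0.0078], 0.61)]
mirror_mount top [([0.4617, 0.2533, 0.0531], 0.8), ([0.4259, -0.1937, 0.0214], 0.2)]
mirror_mount side [([0.4673, 0.2751, 0.0451], 0.96)]
mount_corner top [([0.4615, 0.247, 0.0535], 0.9), ([0.4386, -0.2387, 0.0073], 0.62)]
mount_corner side []
post_holder top [([0.4539, -0.22, 0.0538], 0.75)]
post_holder side [([0.4541, -0.212, 0.04], 0.46)]
fork_clamp top [([0.4366, 0.0609, 0.0065], 0.81)]
fork_clamp side [([0.4381, 0.061, 0.0109], 0.79), ([0.4908, -0.227, 0.0272], 0.38)]
ball_driver top [([0.3711, 0.0229, 0.019], 0.8)]
ball_driver side [([0.3744, 0.0422, 0.0198], 0.83), ([0.428, -0.1899, 0.0237], 0.37)]
rubber_puck top [([0.5943, 0.3655, 0.0157], 0.79)]
rubber_puck side [([0.5935, 0.3722, 0.0192], 0.6)]
vial_2 top [([0.4881, -0.2398, 0.0278], 0.55)]
vial_2 side [([0.3718, 0.1405, 0.0338], 0.84)]
screw_tin top [([0.4842, -0.4387, 0.0193], 0.77), ([0.4333, 0.0622, 0.0056], 0.45)]
screw_tin side [([0.4844, -0.4252, 0.021], 0.8)]
[ 0.3446 -0.0491  1.4188] 605.237949038808
[0.4454 0.8457 0.6742] 481.8871225077787
```

View pics/top0.png

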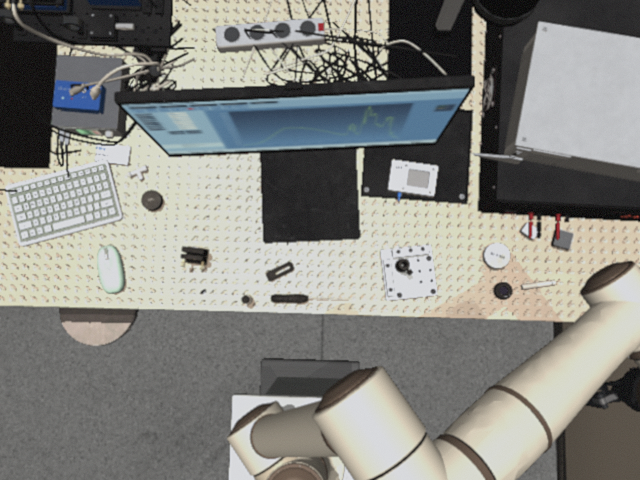

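View pics/side0.png

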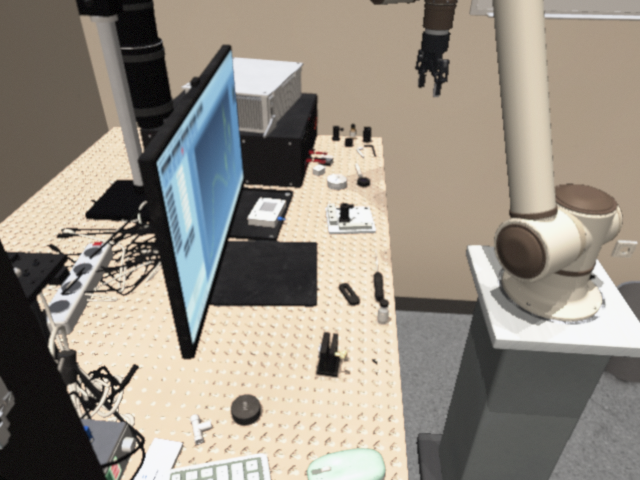

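The top view shows the plate at about (408,272) with the holder at (403,266), the mount at (195,256) and the monitor ahead of the work. Next I'll enlarge the plate and mount.

```bash
python3 - <<'E'
import cv2,numpy as np
i=cv2.imread('pics/top0.png'); 
a=cv2.resize(i[236:308,370:446],None,fx=5,fy=5,interpolation=2); b=cv2.resize(i[236:308,160:236],None,fx=5,fy=5,interpolation=2)
cv2.imwrite('pics/c1.png',np.hstack([b,a]))
E
```

```text
(no output)
```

View pics/c1.png

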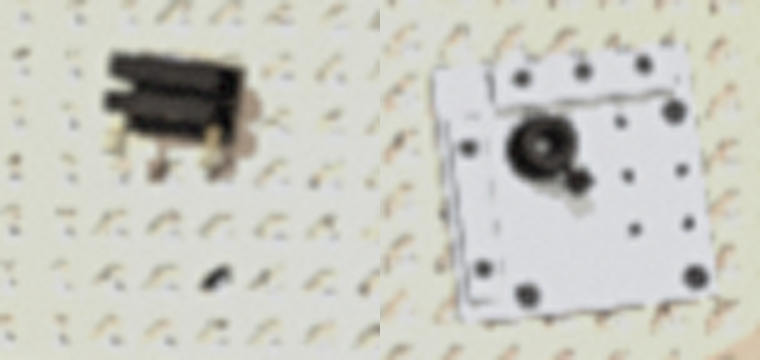

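```bash
cat >> h.py <<'E'
np.set_printoptions(precision=4,suppress=True)
def go(P,yaw=None,base=None):
    """shift (cm) and roll (deg) to bring TCP to P with tool y axis heading yaw (deg, mod 180)"""
    s=env.state(); R=cv2.Rodrigues(np.array(s['eef_rot']))[0]; p=s['eef_pos']
    d=R.T@(np.array(P)-p)*100; h=np.degrees(np.arctan2(R[1,1],R[0,1])); out=''
    if yaw is not None:
        r=-((yaw-h+90)%180-90); out=f'roll {r:.2f} j6 {np.degrees(s["joint_pos"][5]):.1f}'
    print('shift',d.round(2),out,'| y heading',round(h,2),'z axis',R[:,2],'pos',p)
E
python3 - <<'E'
from h import *
go([.44,-.24,.24],92)
c=cap('wrist'); print(-c['R'].T@c['t'],c['f'],c['R'][2])
E
```

```text
shift [-31.85  23.8   -0.87] roll 19.93 j6 -14.8 | y heading 111.93 z axis [ 0. -0. -1.] pos [ 0.2334 -0.5798  0.2313]
[ 0.1555 -0.6109  0.372 ] 364.44424041458416 [ 0.3023  0.122  -0.9454]
```

{"op": "jog_arm", "data": {"linear": [[-5,4,-0.2],[-9.5,7.5,-0.4],[-14,10.5,-0.8],[-18.5,14,-0.8],[-23,17.5,-0.8],[-27.5,20.5,-0.8],[-31.8,23.8,-0.8],[-31.8,23.8,-0.8],[-31.8,23.8,-0.8]], "roll": [5,10,15,20,20,20,20,20,20], "jaw": [1,1,1,1,1,1,1,1,1]}}

```text
time_s: 2.48
eef_pos: [0.4395, -0.2401, 0.2394]
eef_rot: [0.054, -3.141, 0.0]
ft_force: [0.0, -0.0, -0.0]
finger_gap: 1.001
gripper_force: 0.0
```

```bash
python3 - <<'E'
from h import *
c=cap('wrist','w1.png'); print(env.state()['eef_pos'])
for n in ['post_holder','hook_fence','side_fence','seat_corner','corner_plate']:
    print(n,[(np.array(x['position']).round(4),round(x['confidence'],2)) for x in env.find_in('wrist',n)[:2]])
E
```

```text
[ 0.4392 -0.2406  0.2394]
post_holder [(array([ 0.4491, -0.2237,  0.048 ]), 0.92), (array([ 0.481 , -0.4322,  0.0232]), 0.31)]
hook_fence [(array([ 0.4848, -0.2454,  0.0293]), 0.92)]
side_fence [(array([ 0.4257, -0.1951,  0.0192]), 0.67)]
seat_corner [(array([ 0.4327, -0.2453,  0.0092]), 0.68)]
corner_plate [(array([ 0.4307, -0.2446,  0.0073]), 0.65)]
```

View pics/w1.png

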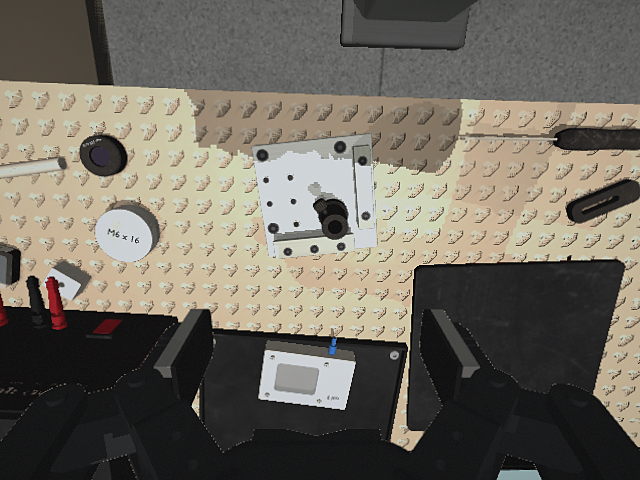

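The wrist view shows the plate spanning about (253–375, 135–258), with the holder top near (334,225) and the world +x direction pointing down. I'll enlarge it for precise corners.

```bash
python3 - <<'E'
import cv2
i=cv2.imread('pics/w1.png'); cv2.imwrite('pics/c2.png',cv2.resize(i[125:265,240:390],None,fx=4,fy=4,interpolation=2))
E
```

```text
(no output)
```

View pics/c2.png

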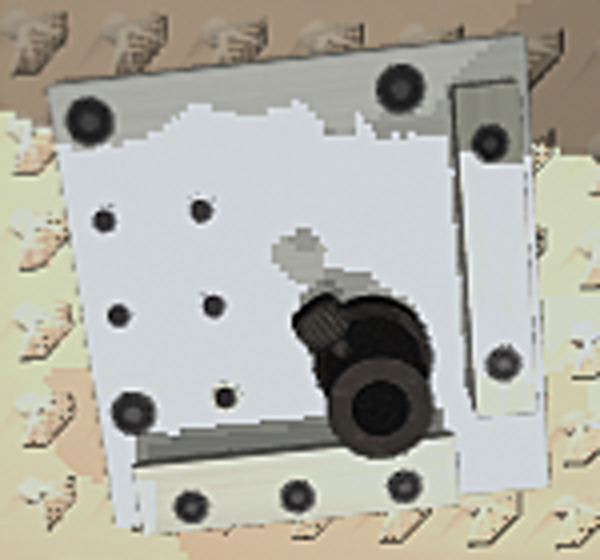

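The crop shows the plate's top corners at (48,88), (523,34), (549,488) and (115,525). The hook edge runs (137,466)–(455,434), the side-fence top sits at (452,86)–(475,416), the holder ring is centred at (380,408), and the screw tip is near (310,318).

```bash
cat >> h.py <<'E'
from scipy.optimize import least_squares
MOD=np.array([[-60,-60,10],[-60,60,10],[60,60,10],[36.5,-50,26.5],[36.5,34,26.5],[-50,40,22],[34,40,22]])/1000
def fitplate(c,uv,mod=MOD,z0=False):
    uv=np.array(uv,float)
    def f(q):
        C,S=np.cos(q[2]),np.sin(q[2]); z=q[3] if z0 else 0
        return np.concatenate([proj(c,[q[0]+C*m[0]-S*m[1],q[1]+S*m[0]+C*m[1],m[2]+z])-u for m,u in zip(mod,uv)])
    r=least_squares(f,[.44,-.24,.1]+([0.] if z0 else [])); return r.x,r.fun.reshape(-1,2)
E
python3 - <<'E'
from h import *
c=cap('wrist')
def u(p): return (np.array(p)+.5)/4-.5+[240,125]
P=[(48,88),(523,34),(549,488),(137,466),(455,434),(452,86),(475,416)]
uv=[u(p) for p in P]
for z0 in (False,True):
    q,r=fitplate(c,uv,z0=z0); print(q,np.degrees(q[2])); print(r.round(1).tolist())
top=atz(c,u((380,408)),.06); tip=atz(c,u((308,312)),.037); print('holder top',top,'tip',tip)
q,_=fitplate(c,uv); C,S=np.cos(q[2]),np.sin(q[2]); R=np.array([[C,-S],[S,C]])
print('holder in plate',R.T@(top[:2]-q[:2]),'seat corner',q[:2]+R@[.04,.04])
d=top-tip; print('screw dir',np.degrees(np.arctan2(-d[1],-d[0])),np.hypot(*d[:2]))
E
```

```text
[ 0.4411 -0.2401  0.1403] 8.038060083737845
[[-1.7, -0.7], [1.0, -0.8], [1.0, 0.1], [-1.4, 0.8], [0.4, 0.5], [0.2, 0.1], [0.6, 0.7]]
[ 0.4423 -0.2398  0.1401 -0.0059] 8.024888295102421
[[-0.3, -0.1], [0.4, 0.1], [0.3, -0.7], [-0.5, -0.1], [0.0, -0.2], [-0.1, 0.8], [0.2, 0.1]]
holder top [ 0.4552 -0.2233  0.06  ] tip [ 0.4387 -0.2404  0.037 ]
holder in plate [0.0163 0.0146] seat corner [ 0.4752 -0.1949]
screw dir -133.9428228148597 0.023733329029772893
```

```bash
python3 - <<'E'
from h import *
go([.448,-.23,.17],136); print(env.state()['joint_pos'])
E
```

```text
shift [-0.92  1.06  6.93] roll -44.15 j6 -78.0 | y heading 91.85 z axis [-0.  0. -1.] pos [ 0.4392 -0.2409  0.2393]
[-0.1769  0.1664 -0.2763 -0.     -1.1281 -1.3616]
```

{"op": "jog_arm", "data": {"linear": [[-0.3,0.3,2],[-0.9,1,4],[-0.9,1,6],[-0.9,1,6.9],[-0.9,1,6.9],[-0.9,1,6.9],[-0.9,1,6.9]], "roll": [-10,-20,-30,-40,-44,-44,-44], "jaw": [1,1,1,1,1,1,1]}}

```text
time_s: 3.7
eef_pos: [0.4482, -0.2301, 0.1705]
eef_rot: [-1.224, 2.893, -0.0]
ft_force: [0.3, -0.4, 0.3]
finger_gap: 1.002
gripper_force: 0.0
```

```bash
python3 - <<'E'
from h import *
c=cap('wrist','w2.png')
print(env.state()['eef_pos'])
for n in ['post_holder']: print(env.find_in('wrist',n)[:1])
# predicted points
q=[.4417,-.24,.14];C,S=np.cos(q[2]),np.sin(q[2])
for m in MOD: print(m,proj(c,[q[0]+C*m[0]-S*m[1],q[1]+S*m[0]+C*m[1],m[2]]).round(1))
print(proj(c,[.4552,-.2233,.06]))
i=cv2.imread('pics/w2.png');cv2.imwrite('pics/c3.png',cv2.resize(i[60:360,170:570],None,fx=2,fy=2,interpolation=2))
E
```

```text
[ 0.4482 -0.2301  0.1705]
[{'position': [0.4538, -0.2266, 0.0517], 'confidence': 0.77}]
[-0.06 -0.06  0.01] [299.6  93.9]
[-0.06  0.06  0.01] [414.4 188.7]
[0.06 0.06 0.01] [325.3 290.4]
[ 0.0365 -0.05    0.0265] [236.1 203.6]
[0.0365 0.034  0.0265] [318.8 262.9]
[-0.05   0.04   0.022] [391.2 186.3]
[0.034 0.04  0.022] [326.1 262.7]
[315.7989 245.4612]
```

View pics/c3.png

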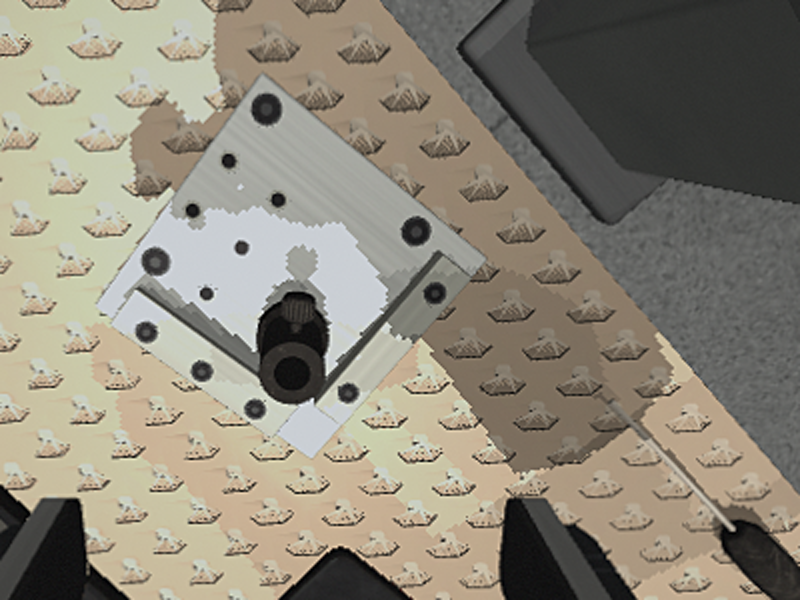

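The crop shows the plate with holder ring centre at (292,373) and screw pointing straight up the picture, aligned with the jaw. Plate corners are at (264,74), (486,260) and (311,458).

```bash
python3 - <<'E'
from h import *
c=cap('wrist')
u=lambda p:(np.array(p)+.5)/2-.5+[170,60]
P=[(264,74),(486,260),(311,458),(137,288),(440,252),(314,404)]
uv=[u(p) for p in P]
for z0 in (False,True):
    q,r=fitplate(c,uv,mod=MOD[[0,1,2,3,5,6]],z0=z0); print(q,np.degrees(q[2])); print(r.round(1).tolist())
print(atz(c,u((292,373)),.06))
# height of holder by two views: first wrist camera at pose 1 stored from calc
h1=np.array([.4552,-.2233,.06]); o1=np.array([.4392-.084,-.2409-.003,.2393+.141]) 
o2,v2=ray(c,u((292,373))); v1=h1-o1
s=np.linalg.lstsq(np.c_[v1,-v2],o2-o1,rcond=None)[0]; print('tri',o1+s[0]*v1,o2+s[1]*v2)
go([.4555,-.2235,.10],136)
E
```

```text
[ 0.4417 -0.2395  0.138 ] 7.9050014254174945
[[-1.5, -2.5], [2.0, -0.5], [0.1, 1.9], [-1.7, -0.0], [1.8, 1.1], [-0.5, 1.3]]
[ 0.4425 -0.2383  0.1379 -0.0068] 7.898917855347581
[[-0.8, -0.2], [0.1, -0.4], [0.2, -0.1], [0.4, -0.3], [0.4, 1.2], [-0.4, -0.3]]
[ 0.4557 -0.2228  0.06  ]
tri [ 0.4546 -0.2234  0.0618] [ 0.4552 -0.2233  0.0619]
shift [-0.97 -0.07  7.05] roll -0.11 j6 -35.4 | y heading 135.89 z axis [ 0.0004 -0.0001 -1.    ] pos [ 0.4483 -0.23    0.1705]
```

```bash
cat >> h.py <<'E'
def camat(c,pos,rot):
    """wrist camera record as it would be with the tool at pos, rot"""
    s=env.state(); R0=cv2.Rodrigues(np.array(s['eef_rot']))[0]; R1=cv2.Rodrigues(np.array(rot,float))[0]
    d=dict(c); d['R']=c['R']@R0@R1.T; o=-c['R'].T@c['t']; o1=np.array(pos)+R1@R0.T@(o-s['eef_pos']); d['t']=-d['R']@o1; return d
E
python3 - <<'E'
from h import *
b=cap('wrist'); a=camat(b,[.4392,-.2409,.2393],[.054,-3.141,0])
u=lambda p:(np.array(p)+.5)/2-.5+[170,60]
w=lambda p:(np.array(p)+.5)/4-.5+[240,125]
A=[(48,88),(523,34),(549,488),(137,466),(452,86),(475,416),(90,120),(400,88),(132,412),(191,507),(490,143),(380,408)]
B=[(264,74),(486,260),(311,458),(137,288),(440,252),(314,404),(266,108),(416,230),(156,261),(146,331),(435,293),(292,373)]
for x,y in zip(A,B): print(*tri(a,w(x),b,u(y)))
E
```

```text
[ 0.3907 -0.3049  0.0179] 0.0005894771937475818
[ 0.3749 -0.1901  0.0119] 0.0014487594148462817
[ 0.4916 -0.1735  0.0107] 0.0006382905897946525
[ 0.4838 -0.283   0.0265] 2.9563301048035575e-05
[ 0.3869 -0.2073  0.0173] 0.0005350078978658669
[ 0.4679 -0.1967  0.0249] 0.00018487795029378183
[ 0.3989 -0.296   0.0101] 0.0006214738192730616
[ 0.3881 -0.2196  0.0123] 0.00027278463598513644
[ 0.4721 -0.285   0.0184] 0.0006378857596447204
[ 0.493  -0.2687  0.0306] 2.5273712353024994e-05
[ 0.3992 -0.198   0.0248] 0.0005136137792744669
[ 0.4548 -0.2235  0.0626] 0.00031025028240823865
```

{"op": "jog_arm", "data": {"linear": [[-0.5,0,3.5],[-1,0,7],[-1,0,7],[-1,0,7]], "roll": [0,0,0,0], "jaw": [1,1,1,1]}}

```text
time_s: 4.4
eef_pos: [0.456, -0.223, 0.1015]
eef_rot: [-1.226, 2.891, -0.002]
ft_force: [1.1, 0.2, 0.6]
finger_gap: 1.003
gripper_force: 0.0
```

{"op": "jog_arm", "data": {"linear": [[0,0,2.5],[0,0,5],[0,0,6.5],[0,0,6.8],[0,0,6.8],[0,0,6.8]], "roll": [0,0,0,0,0,0], "jaw": [1,1,1,1,1,1], "force": 30}}

```text
time_s: 5.15
eef_pos: [0.4559, -0.2229, 0.0332]
eef_rot: [-1.225, 2.891, -0.002]
ft_force: [0.9, -0.1, -0.2]
finger_gap: 1.004
gripper_force: 0.0
```

{"op": "jog_arm", "data": {"linear": [[0,0,0],[0,0,0],[0,0,0],[0,0,0],[0,0,0],[0,0,0],[0,0,0],[0,0,0]], "roll": [0,0,0,0,0,0,0,0], "jaw": [0.6,0.45,0.3,0.2,0.1,0.1,0.1,0.1], "force": 30}}

```text
time_s: 6.15
eef_pos: [0.4553, -0.2227, 0.0325]
eef_rot: [-1.226, 2.892, -0.0]
ft_force: [-1.4, 0.7, 5.3]
finger_gap: 0.352
gripper_force: 29.8
```

{"op": "jog_arm", "data": {"linear": [[0,0,-0.5],[0,0,-2],[0,0,-4.5],[0,0,-7],[0,0,-7],[0,0,-7]], "roll": [0,0,0,0,0,0], "jaw": [0.1,0.1,0.1,0.1,0.1,0.1]}}

```text
time_s: 6.9
eef_pos: [0.4546, -0.2225, 0.102]
eef_rot: [1.225, -2.892, -0.001]
ft_force: [-0.5, -0.5, -1.6]
finger_gap: 0.349
gripper_force: 29.9
```

```bash
python3 - <<'E'
from h import *
s=env.state(); print(s['finger_gap'],s['ft_force'])
go([.45,-.09,.10],92)
c=cap('wrist','w3.png')
E
```

```text
0.3485011511102649 [-0.5394 -0.4515 -1.5588]
shift [-9.2   9.55  0.21] roll 43.91 j6 -36.4 | y heading 135.91 z axis [-0.0006  0.0005 -1.    ] pos [ 0.4546 -0.2225  0.102 ]
```

{"op": "jog_arm", "data": {"linear": [[-2,2.2,0],[-5,5.2,0],[-8,8.2,0],[-9.2,9.5,0.2],[-9.2,9.5,2.5],[-9.2,9.5,5],[-9.2,9.5,7],[-9.2,9.5,7.8],[-9.2,9.5,7.8],[-9.2,9.5,7.8]], "roll": [10,20,30,40,44,44,44,44,44,44], "jaw": [0.1,0.1,0.1,0.1,0.1,0.1,0.1,0.1,0.1,0.1]}}

```text
time_s: 8.2
eef_pos: [0.4513, -0.0905, 0.0247]
eef_rot: [-0.053, 3.14, 0.0]
ft_force: [-0.7, -0.5, 0.3]
finger_gap: 0.352
gripper_force: 30.2
```

{"op": "jog_arm", "data": {"linear": [[0,0,0.1],[0,0,0.2],[0,0,0.3],[0,0,0.3],[0,0,0.3]], "roll": [0,0,0,0,0], "jaw": [0.1,0.1,0.1,0.1,0.1]}}

```text
time_s: 8.82
eef_pos: [0.4512, -0.0905, 0.0224]
eef_rot: [-0.054, 3.14, -0.0]
ft_force: [-2.4, 0.6, 7.6]
finger_gap: 0.35
gripper_force: 31.2
```

Contact with the table, so I'll release gently and retreat.

{"op": "jog_arm", "data": {"linear": [[0,0,-0.1],[0,0,-0.1],[0,0,-0.1],[0,0,-0.1],[0,0,-1],[0,0,-5],[0,0,-10],[0,0,-14],[0,0,-17],[0,0,-17]], "roll": [0,0,0,0,0,0,0,0,0,0], "jaw": [0.45,0.6,0.8,1,1,1,1,1,1,1]}}

```text
time_s: 10.07
eef_pos: [0.4524, -0.0904, 0.1944]
eef_rot: [-0.053, 3.134, 0.001]
ft_force: [-0.3, -0.1, -0.2]
finger_gap: 0.998
gripper_force: 0.0
```

```bash
python3 - <<'E'
from h import *
t=cap('top');print([(np.array(x['position']).round(4),x['confidence']) for x in env.find_in('top','post_holder')[:2]])
cap('side');print([(np.array(x['position']).round(4),x['confidence']) for x in env.find_in('side','post_holder')[:2]])
go([.43,.252,.2],86.6)
E
```

```text
[]
[(array([ 0.4491, -0.0791,  0.0295]), 0.68)]
shift [ 0.85 34.31 -0.96] roll 5.32 j6 -97.0 | y heading 91.92 z axis [-0.0024 -0.     -1.    ] pos [ 0.45   -0.0906  0.1903]
```

{"op": "jog_arm", "data": {"linear": [[0.1,5,-1],[0.3,11,-1],[0.5,17,-1],[0.6,23,-1],[0.8,29,-1],[0.8,34.3,-1],[0.8,34.3,-1],[0.8,34.3,-1],[0.8,34.3,-1]], "roll": [1,2,3,4,5,5,5,5,5], "jaw": [1,1,1,1,1,1,1,1,1]}}

```text
time_s: 11.4
eef_pos: [0.4312, 0.2508, 0.2008]
eef_rot: [-0.086, -3.139, 0.002]
ft_force: [-0.1, 1.1, -0.2]
finger_gap: 0.999
gripper_force: 0.0
```

```bash
python3 - <<'E'
from h import *
c=cap('wrist','w4.png'); s=env.state(); print(s['eef_pos'],s['eef_rot'])
for n in ['mirror_mount','mount_corner','post_holder']: print([(np.array(x['position']).round(4),x['confidence']) for x in env.find_in('wrist',n)[:2]])
p=proj(c,[.4617,.2533,.04]); print(p)
x,y=int(p[0])-80,int(p[1])-70; x=max(0,min(x,480)); y=max(0,min(y,340)); print(x,y)
i=cv2.imread('pics/w4.png');cv2.imwrite('pics/c4.png',cv2.resize(i[y:y+140,x:x+160],None,fx=4,fy=4,interpolation=2))
E
```

```text
[0.4313 0.2508 0.2011] [-0.0865 -3.1399  0.001 ]
[(array([0.4585, 0.2578, 0.0547]), 0.9)]
[]
[]
[320.9202 247.7926]
240 177
```

View pics/c4.png

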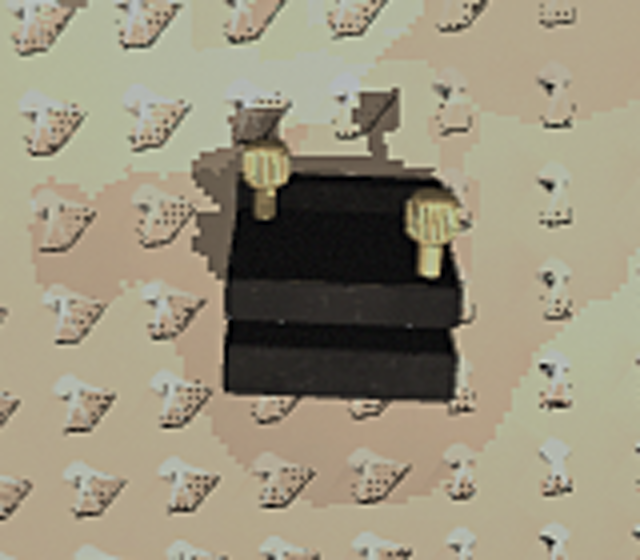

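The crop shows the mount with its knobs towards the robot. Its top-face corners are at (228,278), (458,288), (224,390) and (454,399).

```bash
python3 - <<'E'
from h import *
c=cap('wrist')
u=lambda p:(np.array(p)+.5)/4-.5+[240,177]
P=[(228,278),(458,288),(224,390),(454,399)]
uv=np.array([u(p) for p in P]); M=np.array([[7,25,60],[7,-25,60],[-20,25,60],[-20,-25,60]])/1e3
def f(q,z):
    C,S=np.cos(q[2]),np.sin(q[2]); zz=q[3] if z else 0
    return np.concatenate([proj(c,[q[0]+C*m[0]-S*m[1],q[1]+S*m[0]+C*m[1],m[2]+zz])-v for m,v in zip(M,uv)])
for z in (0,1):
    r=least_squares(f,[.46,.25,np.pi]+[0.]*z,args=(z,)); print(r.x,np.degrees(r.x[2]),r.fun.reshape(-1,2).round(1).tolist())
r=least_squares(f,[.46,.25,np.pi],args=(0,)).x
g=r[:2]+np.array([np.cos(r[2]),np.sin(r[2])])*-.0065; print('grasp xy',g)
go([g[0],g[1],.12],np.degrees(r[2])+90)
# heights: top & base triangulated with side/top finds
t=cap('top');print([(np.array(x['position']).round(4),x['confidence']) for x in env.find_in('top','mirror_mount')[:1]])
E
```

```text
[0.4609 0.2574 3.047 ] 174.5799906758409 [[-1.2, -0.7], [1.7, -1.0], [-0.9, 1.0], [0.3, 0.9]]
[ 0.4659  0.2574  3.0474 -0.0119] 174.60055970674395 [[0.0, -0.1], [0.5, -0.5], [0.3, 0.4], [-0.8, 0.2]]
grasp xy [0.4674 0.2567]
shift [-3.55  0.73  8.15] roll 2.28 j6 -142.0 | y heading 86.86 z axis [ 0.0001  0.0002 -1.    ] pos [0.4315 0.2513 0.2015]
[(array([0.4733, 0.2474, 0.0588]), 0.65)]
```

{"op": "jog_arm", "data": {"linear": [[-1.5,0.3,3],[-3.5,0.7,6],[-3.5,0.7,8],[-3.5,0.7,8],[-3.5,0.7,8]], "roll": [1,2.3,2.3,2.3,2.3], "jaw": [1,1,1,1,1]}}

```text
time_s: 12.38
eef_pos: [0.4671, 0.2575, 0.1223]
eef_rot: [0.146, 3.137, 0.001]
ft_force: [-0.8, 0.1, 0.4]
finger_gap: 0.999
gripper_force: 0.0
```

```bash
python3 - <<'E'
from h import *
c=cap('wrist','w5.png'); s=env.state(); print(s['eef_pos'],s['eef_rot'])
i=cv2.imread('pics/w5.png');cv2.imwrite('pics/c5.png',cv2.resize(i[190:340,220:420],None,fx=4,fy=4,interpolation=2))
E
```

```text
[0.4672 0.2576 0.1226] [0.1464 3.1364 0.0024]
```

View pics/c5.png

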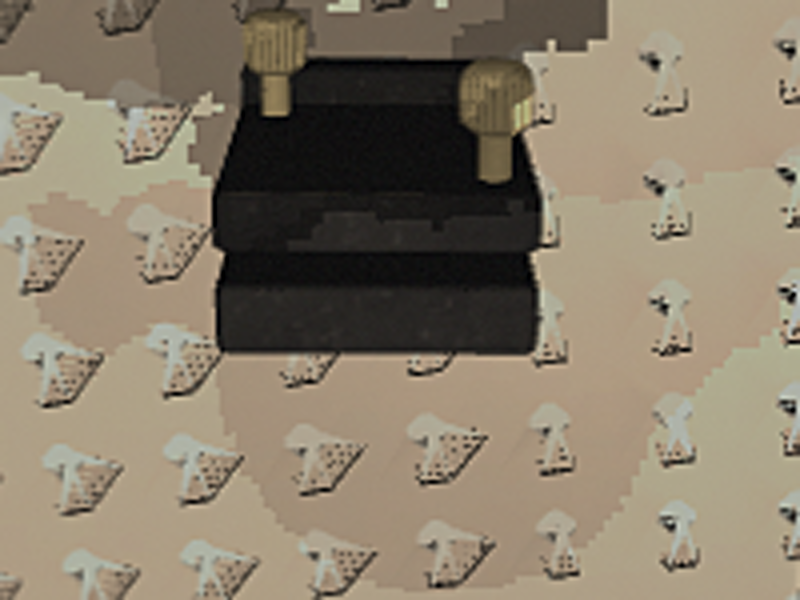

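Now the mount's top corners are at (216,190), (542,193), (217,350) and (537,352), nearly square to the jaw.

```bash
python3 - <<'E'
from h import *
b=cap('wrist'); a=camat(b,[.4313,.2508,.2011],[-.0865,-3.1399,.001])
w=lambda p:(np.array(p)+.5)/4-.5+[240,177]
u=lambda p:(np.array(p)+.5)/4-.5+[220,190]
P=[(228,278),(458,288),(224,390),(454,399)];Q=[(216,190),(542,193),(217,350),(537,352)]
for x,y in zip(P,Q): print(*tri(a,w(x),b,u(y)))
L=np.array([atz(b,u(y),.059) for y in Q]); print(L); print(L.mean(0)); d=(L[1]-L[0]+L[3]-L[2]); print(np.degrees(np.arctan2(d[1],d[0])))
m=L.mean(0); go([m[0],m[1],.025],np.degrees(np.arctan2(d[1],d[0])))
E
```

```text
[0.4533 0.2333 0.0552] 0.0006440777584317704
[0.4571 0.2816 0.0584] 0.0011998054492715652
[0.4776 0.2308 0.0591] 9.021365023043189e-05
[0.4843 0.28   0.0551] 0.00036483761178336845
[[0.4518 0.234  0.059 ]
 [0.4567 0.2821 0.059 ]
 [0.4777 0.2308 0.059 ]
 [0.4826 0.2798 0.059 ]]
[0.4672 0.2567 0.059 ]
84.16728629099224
shift [-0.   -0.11  9.76] roll 0.49 j6 -141.7 | y heading 84.66 z axis [ 0.0019  0.0017 -1.    ] pos [0.4671 0.2577 0.1226]
```

{"op": "jog_arm", "data": {"linear": [[0,-0.1,3],[0,-0.1,6],[0,-0.1,9],[0,-0.1,10],[0,-0.1,10],[0,-0.1,10]], "roll": [0.5,0.5,0.5,0.5,0.5,0.5], "jaw": [1,1,1,1,1,1], "force": 40}}

```text
time_s: 13.22
eef_pos: [0.4674, 0.2569, 0.0227]
eef_rot: [0.16, 3.135, 0.003]
ft_force: [-0.1, 0.0, -0.2]
finger_gap: 0.999
gripper_force: 0.0
```

{"op": "jog_arm", "data": {"linear": [[0,0,0],[0,0,0],[0,0,0],[0,0,0],[0,0,0],[0,0,0],[0,0,0]], "roll": [0,0,0,0,0,0,0], "jaw": [0.75,0.65,0.55,0.4,0.4,0.4,0.4], "force": 40}}

```text
time_s: 14.1
eef_pos: [0.4668, 0.2564, 0.022]
eef_rot: [0.16, 3.137, 0.001]
ft_force: [-1.9, 0.2, 5.6]
finger_gap: 0.58
gripper_force: 42.8
```

{"op": "jog_arm", "data": {"linear": [[0,0,-0.5],[0,0,-2],[0,0,-5],[0,0,-10],[0,0,-10],[0,0,-10]], "roll": [0,0,0,0,0,0], "jaw": [0.4,0.4,0.4,0.4,0.4,0.4]}}

```text
time_s: 14.85
eef_pos: [0.4659, 0.2557, 0.1212]
eef_rot: [-0.162, -3.137, -0.0]
ft_force: [0.5, -1.1, -2.2]
finger_gap: 0.577
gripper_force: 42.2
```

```bash
cat >> h.py <<'E'
Y=np.radians(7.97); RP=np.array([[np.cos(Y),-np.sin(Y)],[np.sin(Y),np.cos(Y)]]); QP=np.array([.4419,-.2397])
def toW(x,y,z): return np.r_[QP+RP@np.array([x,y])/1000,z]
E
python3 - <<'E'
from h import *
s=env.state(); print(s['finger_gap'],s['ft_force'],toW(8,5,.12))
go(toW(8,5,.122),97.97)
E
```

```text
0.5774827812172516 [ 0.5031 -1.0718 -2.1902] [ 0.4491 -0.2336  0.12  ]
shift [ -3.37 -48.85  -0.08] roll -13.87 j6 -142.1 | y heading 84.1 z axis [-0.0009  0.0001 -1.    ] pos [0.4659 0.2557 0.1212]
```

{"op": "jog_arm", "data": {"linear": [[-0.3,-4,0],[-0.6,-10,0],[-1,-16,0],[-1.4,-22,0],[-1.8,-28,0],[-2.3,-34,0],[-2.8,-40,0],[-3.2,-45,0],[-3.4,-48.8,0],[-3.4,-48.8,0]], "roll": [0,-2,-4,-6,-8,-10,-12,-13.9,-13.9,-13.9], "jaw": [0.4,0.4,0.4,0.4,0.4,0.4,0.4,0.4,0.4,0.4]}}

```text
time_s: 16.1
eef_pos: [0.4488, -0.2347, 0.1194]
eef_rot: [0.213, -3.13, -0.002]
ft_force: [0.2, 0.1, -3.3]
finger_gap: 0.58
gripper_force: 42.6
```

```bash
python3 - <<'E'
from h import *
go(toW(8,5,.038),97.97)
c=cap('wrist','w6.png')
E
```

```text
shift [-0.07  0.09  8.14] roll -0.20 j6 -73.0 | y heading 97.77 z axis [-0.0041  0.0008 -1.    ] pos [ 0.4488 -0.2347  0.1194]
```

View pics/w6.png

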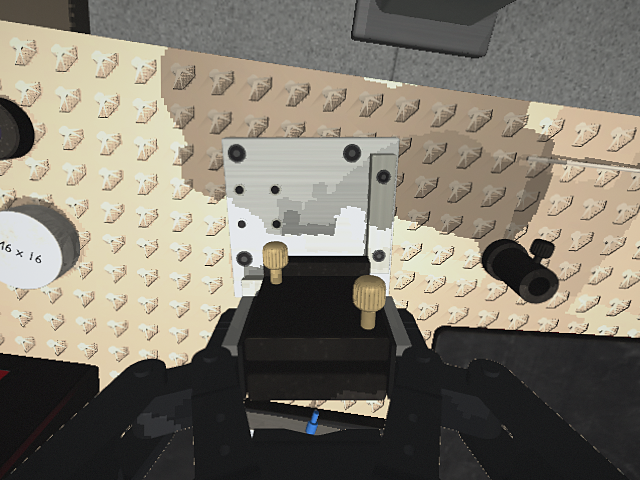

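The mount is held square to the plate, with plate edges vertical in the image and the mount at (245–390, 255–400). The holder stands upright on the table at about (520,270).

{"op": "jog_arm", "data": {"linear": [[0,0,2.5],[0,0,5],[0,0,7],[0,0,8],[0,0,8.2],[0,0,8.3],[0,0,8.3],[0,0,8.3]], "roll": [0,0,0,-0.2,-0.2,-0.2,-0.2,-0.2], "jaw": [0.4,0.4,0.4,0.4,0.4,0.4,0.4,0.4]}}

```text
time_s: 17.15
eef_pos: [0.4508, -0.2329, 0.0389]
eef_rot: [-0.225, 3.132, -0.001]
ft_force: [0.6, 1.2, -2.6]
finger_gap: 0.581
gripper_force: 42.7
```

{"op": "jog_arm", "data": {"linear": [[0,0,0.1],[0,0,0.2],[0,0,0.3],[0,0,0.3],[0,0,0.3]], "roll": [0,0,0,0,0], "jaw": [0.4,0.4,0.4,0.4,0.4]}}

```text
time_s: 17.77
eef_pos: [0.4505, -0.2328, 0.0353]
eef_rot: [0.226, -3.133, -0.0]
ft_force: [0.5, 0.8, -2.3]
finger_gap: 0.579
gripper_force: 42.7
```

{"op": "jog_arm", "data": {"linear": [[0,0,0.1],[0,0,0.2],[0,0,0.3],[0,0,0.4],[0,0,0.4],[0,0,0.4]], "roll": [0,0,0,0,0,0], "jaw": [0.4,0.4,0.4,0.4,0.4,0.4]}}

```text
time_s: 18.52
eef_pos: [0.4505, -0.2328, 0.032]
eef_rot: [-0.226, 3.133, -0.0]
ft_force: [-2.7, 1.5, 5.1]
finger_gap: 0.581
gripper_force: 43.3
```

{"op": "jog_arm", "data": {"linear": [[-0.2,0,0],[-0.4,0,0],[-0.6,0,0],[-0.8,0,0],[-0.9,0,0],[-0.9,0,0]], "roll": [0,0,0,0,0,0], "jaw": [0.4,0.4,0.4,0.4,0.4,0.4]}}

```text
time_s: 19.27
eef_pos: [0.4567, -0.2318, 0.0321]
eef_rot: [0.225, -3.128, -0.001]
ft_force: [-7.0, -1.7, 10.7]
finger_gap: 0.581
gripper_force: 44.1
```

{"op": "jog_arm", "data": {"linear": [[0,0,-0.05],[-0.1,0,-0.05],[-0.2,0,-0.05],[-0.3,0,-0.05],[-0.4,0,-0.05],[-0.4,0,-0.05]], "roll": [0,0,0,0,0,0], "jaw": [0.4,0.4,0.4,0.4,0.4,0.4]}}

```text
time_s: 20.02
eef_pos: [0.4611, -0.2312, 0.0321]
eef_rot: [0.225, -3.128, -0.001]
ft_force: [-6.2, -1.4, 9.2]
finger_gap: 0.581
gripper_force: 43.8
```

{"op": "jog_arm", "data": {"linear": [[-0.1,0,0],[-0.2,0,0],[-0.3,0,0],[-0.3,0,0]], "roll": [0,0,0,0], "jaw": [0.4,0.4,0.4,0.4]}}

```text
time_s: 20.52
eef_pos: [0.4613, -0.2311, 0.0322]
eef_rot: [0.223, -3.123, -0.002]
ft_force: [-13.1, -3.2, 13.8]
finger_gap: 0.574
gripper_force: 44.4
```

{"op": "jog_arm", "data": {"linear": [[0.15,0.1,0],[0.15,0.3,0],[0.15,0.5,0],[0.15,0.7,0],[0.15,0.8,0],[0.15,0.8,0]], "roll": [0,0,0,0,0,0], "jaw": [0.4,0.4,0.4,0.4,0.4,0.4]}}

```text
time_s: 21.28
eef_pos: [0.4605, -0.225, 0.0321]
eef_rot: [0.223, -3.127, 0.002]
ft_force: [-8.5, -11.9, 8.1]
finger_gap: 0.578
gripper_force: 43.7
```

{"op": "jog_arm", "data": {"linear": [[0,0.1,0],[0,0.2,0],[0,0.3,0],[0,0.3,0]], "roll": [0,0,0,0], "jaw": [0.4,0.4,0.4,0.4]}}

```text
time_s: 21.78
eef_pos: [0.4601, -0.222, 0.0321]
eef_rot: [0.222, -3.127, 0.002]
ft_force: [-8.8, -12.4, 9.0]
finger_gap: 0.578
gripper_force: 43.7
```

Still sliding, since the force is constant. Continuing in small steps.

{"op": "jog_arm", "data": {"linear": [[0,0.1,0],[0,0.2,0],[0,0.2,0]], "roll": [0,0,0], "jaw": [0.4,0.4,0.4]}}

```text
time_s: 22.15
eef_pos: [0.4601, -0.2216, 0.0322]
eef_rot: [0.223, -3.127, 0.005]
ft_force: [-8.4, -21.5, 6.0]
finger_gap: 0.578
gripper_force: 43.8
```

```bash
python3 - <<'E'
from h import *
s=env.state(); R=cv2.Rodrigues(np.array(s['eef_rot']))[0]; print(R[:,2],RP.T@s['ft_force'][:2],s['ft_force'],s['torque'],(RP.T@(s['eef_pos'][:2]-QP))*1000)
go(toW(20.5,15.4,.032),97.97)
c=cap('wrist','w7.png')
i=cv2.imread('pics/w7.png');cv2.imwrite('pics/c7.png',cv2.resize(i[120:440,200:440],None,fx=2.4,fy=1.875,interpolation=2) if 0 else cv2.resize(i[130:430,200:440],None,fx=2,fy=2,interpolation=2))
E
```

```text
[-0.0061 -0.0035 -1.    ] [-11.3192 -20.1691] [ -8.4134 -21.5437   6.0253] [-6.4544  2.5809 -0.4174] [20.5389 15.3777]
shift [0.   0.   0.02] roll 0.18 j6 -74.9 | y heading 98.15 z axis [-0.0061 -0.0035 -1.    ] pos [ 0.4601 -0.2216  0.0322]
```

View pics/c7.png

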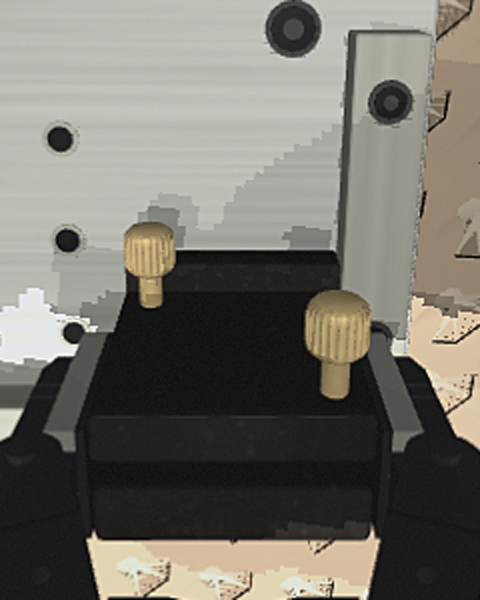

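{"op": "jog_arm", "data": {"linear": [[-0.02,-0.05,0.05],[-0.02,-0.05,0.05],[-0.02,-0.05,0.05],[-0.02,-0.05,0.05]], "roll": [0,0,0,0], "jaw": [0.4,0.4,0.4,0.4]}}

```text
time_s: 22.7
eef_pos: [0.4601, -0.2217, 0.0321]
eef_rot: [0.223, -3.127, 0.004]
ft_force: [-9.5, -18.7, 10.4]
finger_gap: 0.584
gripper_force: 44.1
```

```bash
python3 - <<'E'
from h import *
s=env.state(); R=cv2.Rodrigues(np.array(s['eef_rot']))[0]; print(R[:,2],RP.T@s['ft_force'][:2],s['ft_force'],s['torque'],(RP.T@(s['eef_pos'][:2]-QP))*1000,s['eef_pos'],s['time_s'])
go(toW(20.5,15.4,.032),97.97)
for n in ['post_holder','fork_clamp','ball_driver','vial_2','mirror_mount']:
    cap('side') if n=='post_holder' else 0
    print(n,[np.array(x['position']).round(3) for x in env.find_in('side',n)[:1]])
E
```

```text
[-0.0067 -0.003  -1.    ] [-11.9755 -17.1932] [ -9.4759 -18.6876  10.3818] [-5.5369  2.9282 -0.4191] [20.5019 15.327 ] [ 0.4601 -0.2217  0.0321] 22.7
shift [0.   0.01 0.01] roll 0.18 j6 -74.8 | y heading 98.15 z axis [-0.0067 -0.003  -1.    ] pos [ 0.4601 -0.2217  0.0321]
post_holder [array([ 0.451, -0.078,  0.028])]
fork_clamp [array([0.434, 0.064, 0.01 ])]
ball_driver [array([0.377, 0.043, 0.018])]
vial_2 [array([0.371, 0.143, 0.031])]
mirror_mount [array([ 0.469, -0.203,  0.038])]
```

```bash
python3 - <<'E'
from h import *
c=cap('wrist')
k=lambda p:(np.array(p)+.5-[200,130])*2-.5
for m in [(-50,40,22),(-50,40,10),(2,40,20),(2,-10,20),(-1.5,40,20),(15-7,40,60)]: print(m,k(proj(c,toW(m[0],m[1],m[2]/1000))).round(1))
E
```

```text
(-50, 40, 22) [355.4  33.2]
(-50, 40, 10) [346.7  28.5]
(2, 40, 20) [340.8 267.2]
(2, -10, 20) [121.1 266.3]
(-1.5, 40, 20) [341.6 252.9]
(8, 40, 60) [370.2 385.9]
```

```bash
python3 - <<'E'
from h import *
print(env.close_job())
E
```

```text
the job is handed in; nothing more can be done
None
```

The job is handed in: the post holder stands upright on the table off the plate, and the mirror mount is under the hook and held pressed into the corner at about 12 N on the hooked fence and 17 N on the side fence, with the gripper leaning about 0.4° under the push.

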